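Shut the screw organiser and do up its wing screw

ROBOT

A 7-joint arm with a two-finger parallel gripper is mounted at the origin on the work surface. World frame = base frame: x ahead of the robot, y to its left, z up, the work surface at z = 0. Lengths are in m, angles in rad, forces in N, time in s.
With the tool pointing down it reaches from about 0.425 to 0.825 m from the base axis. Payload 3.6 kg.
Tool frame: the origin (TCP) lies where the fingers leave the gripper's body, on its centre line; the fingertips stand 73 mm ahead of it and the grasp point (between the pads) lies 54 mm ahead of it; x points along the fingers, y is the direction in which the jaws open and shut, and the axes are right-handed (so a half turn about x gives the same grasp; the last joint's range is limited). The gripper opens to 85 mm and grips with 20 to 120 N. Pads are 22 mm wide; open, the fingers measure 114 mm over their backs; the gripper's body (76 mm by 85 mm) begins 54 mm behind the grasp point. The pads swing forward as they close: fully open they stand 13 mm farther back than shut.
Start: joints at [-1.306, 0.615, -0.013, 1.423, 0.008, 1.103, -0.04], TCP at [0.186, 0.623, 0.304] pointing down, gripper open.
Joint ranges: [-3.12, 3.12], [-0.3, 2.06], [-1.34, 1.32], [0.26, 2.42], [-1.36, 4.5], [0.01, 1.98], [-2.84, 2.84]. Speed limits (rad/s): [2.79, 2.79, 3.14, 3.14, 3.14, 3.14, 3.14].

INTERFACE

Orientations are given as a unit quaternion [x, y, z, w].
In Python, from station import arm, snapshot, camera_info, ticket gives the robot as it stands. Calls block until the motion is done:
- arm.movep(position, orientation): joint-space move of the TCP to a pose.
- arm.line_to(position, velocity=0.15, ori=None): straight line of the TCP; ori=None keeps the orientation; velocity is the mean speed in m/s.
- arm.move_j(angles): joint-space move.
- arm.move_gripper(opening, effort=None): opening from 0.0 (shut) to 1.0 (fully open); effort is the grip in N (None keeps the last); returns when the fingers have stopped.
- arm.pause(seconds).
- arm.ik(position, orientation): joint angles nearest the present ones, or None.
- snapshot(name): name is "scene" or "top" or "wrist"; returns the picture (400x640x3 uint8, blue, green, red); there is no depth.
- camera_info(name): a dict with "fx", "fy", "cx", "cy" (pixels), "R" (3x3) and "t" (3): a world point X has camera coordinates R X + t; the wrist camera has in their place "T_tool_cam" (4x4, takes a point from camera to tool coordinates, whose origin is the TCP and whose axes are the tool frame's). Camera axes: x right, y down, z forward; pixel columns grow to the right and rows downward; lengths in m; the calibration is good to about 2 mm. A picture is of the moment at which its call begins: read the wrist's pose just before it. camera_info takes no time and is no camera call.
A pose or a line that the arm cannot do raises arm.MotionError and nothing moves.
- ticket.finish_job(): hands the job in, once; it reports no verdict.
Readings, each from a call of its own:
- arm.read_time(): time.
- arm.read_joint_positions(): joint angles.
- arm.read_dq(): joint speeds.
- arm.read_effort(): joint torques, N m.
- arm.read_tool_pos(): TCP position.
- arm.read_eef_rot(): TCP orientation.
- arm.read_ft_force(): force on the tool from outside, world axes, zero at the start.
- arm.read_wrist_torque(): the same for the moment, N m.
- arm.read_opening(): opening from 0.0 (shut) to 1.0 (fully open).
Only numpy, scipy, OpenCV 4.12 (cv2) and the standard library are available. Lean on these libraries where they do the work, as an engineer would, in place of code of your own. Each camera call takes 0.05 s, during which the arm holds its last target. There are 200 camera calls.

TASK

Push the half-open lid of the grey screw organiser fully shut with a fingertip, then turn the loose black wing screw on the lid clockwise until it stops, with its red-tipped wing pointing at the red mark on the lid's front edge. Turn it by stroking its wings again and again with the tips of the closed fingers: do not grip or straddle the screw or the carry handle, do not lift the lid, and leave everything else on the bench where it is.

Things in the scene. Friction and masses are not known exactly. Their poses are not given: they have to be found in the camera images.
- organiser: Grey box 200 (x) x 260 (y) x 55 mm high, fixed to the bench. Origin: centre of its underside; x points from the front (robot side) to the hinge at the back, y left, z up. Lid shut: lid top 61 mm above the bench; in this frame the screw axis is at x -55, y 0, the press pad at x -78, y 85, the carry handle's bar at x -17 mm. Hinge axis along y at x 100, z 55 mm.
- lid (a joint): Opening angle of the organiser's 200 x 260 x 6 mm grey lid in rad: 0 = fully shut, grows as the front edge rises. A stiff hinge: the lid stays where it is left, about 2 to 4 N downwards on the press pad moves it.
- press_pad (a point): Black disc, 32 mm across, on the top face of the lid near its front left corner; a good place to press. This point is its centre, on the lid's surface. Moves with the lid; axes as the lid's (x front to back, y left, z out of the lid).
- screw_base (a point): Point on the top face of the lid where the axis of the wing screw passes through it. Moves with the lid but does not turn with the screw; axes as the lid's (x front to back, y left, z out of the lid).
- screw (a joint): Turn of the wing screw in rad, clockwise from above positive: 6.28 = fully tight, a hard stop; 0 = loosest, also a stop. Tight, the red-tipped wing points at the red mark (the lid's -x); each radian short leaves it one radian anticlockwise of that. Starts 3.6 to 5.8 rad short. Stays where left; turns with 0.06 N m (2 to 3 N at a wing); does not rise or sink.
- screw_wings (a point): Wing screw, black plastic: hub 20 mm across, two opposite flat wings, 64 mm tip to tip, 6 mm thick, lower edges 4 mm and upper edges 24 mm above the lid. This point lies on the screw's axis at the lid's surface and turns with the screw: x axis along the red-tipped wing (outer 8 mm red), z out of the lid.
- handle (a point): Black carry handle of the lid, just behind the screw: a round bar 12 mm thick, 110 mm along y, a leg at each end. This point is the middle of the bar, 38 mm behind the screw's axis and 30 mm above the lid; the bar reaches from 24 to 36 mm above the lid and leaves a finger no room to circle the screw. Axes as the lid's.
- stapler: Red stapler, loose, 150 x 34 x 52 mm, long axis x; origin at the centre of its underside. Leave alone.
- tile: White ceramic tile offcut, loose, 100 x 75 x 9 mm; origin at the centre of its underside. Leave alone.
- sanding_block: Wooden sanding block, loose, 110 x 60 x 30 mm; origin at the centre of its underside. Leave alone.
- torque_wrench: Chrome torque wrench with black grip, loose, 340 mm long along x (grip end at x = -60 mm, head at +282 mm), up to 46 mm high; origin under the axis of the grip, at bench level. Leave alone.

How it is judged:
By the outcome, as a careful person would: the job done as asked, in the order asked, and still so for the second after the job is handed in, with the robot touching nothing.
It also fails if it takes over 72 s, if anything falls off the work surface, if the arm or the gripper's body presses on something with over 40 N, if the wrist force passes 120 N, or if a joint passes its speed limit or range.

## Working session

There is one attempt and no reset: what is moved stays moved. The work goes in short steps, each a Python script; the robot and the scene stay as the last script left them, time stands still between calls to the robot, and variables do not carry over. Pictures are saved under pics/ and viewed, about 8 in all and at most 12, crops included, and the job is handed in when it is done.

```bash
mkdir -p pics; ls
python3 - <<'E'
from station import arm, snapshot, camera_info
import cv2
print(arm.read_time(),arm.read_tool_pos(),arm.read_eef_rot(),arm.read_opening())
for n in("scene","top"):
    cv2.imwrite(f"pics/{n}0.png",snapshot(n)); print(n,camera_info(n))
print(camera_info("wrist"))
E
```

```text
pics
0.0 [0.18619584 0.62213286 0.30270903] [ 0.10149928  0.69976896 -0.10335218  0.69952815] 0.9997383281338221
scene {'fx': 383.9275089529937, 'fy': 383.9275089529937, 'cx': 317.2397295526871, 'cy': 206.60814543655684, 'R': array([[ 0.21725488,  0.97601566,  0.01391963],
       [ 0.5167488 , -0.10290356, -0.84993031],
       [-0.82811291,  0.19184446, -0.52671122]]), 't': array([-0.12224242, -0.21909296,  1.59478751])}
top {'fx': 388.83089043326623, 'fy': 388.83089043326623, 'cx': 316.0369922885934, 'cy': 205.8364195271069, 'R': array([[-0.02150291, -0.99971484, -0.0103861 ],
       [-0.98670283,  0.02289478, -0.16091411],
       [ 0.16110601,  0.00678787, -0.98691376]]), 't': array([0.03005038, 0.54760397, 0.93126589])}
{'fx': 355.1898358124128, 'fy': 355.1898358124128, 'cx': 317.3580058991222, 'cy': 198.2007274626073, 'T_tool_cam': array([[-5.23265227e-04, -2.86596562e-01,  9.58051218e-01,
        -7.03116425e-02],
       [ 9.99999359e-01,  8.11837453e-04,  7.89033717e-04,
        -3.46325729e-04],
       [-1.00391621e-03,  9.58051017e-01,  2.86595953e-01,
        -7.37111402e-02],
       [ 0.00000000e+00,  0.00000000e+00,  0.00000000e+00,
         1.00000000e+00]])}
```

View pics/top0.png

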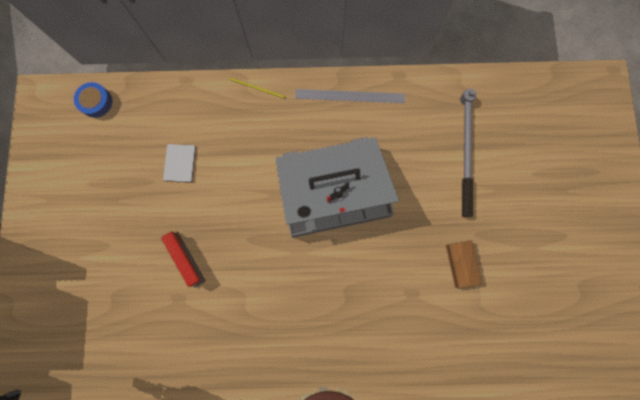

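View pics/scene0.png

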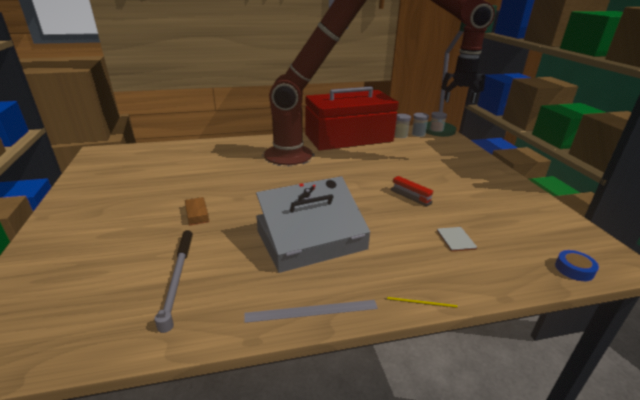

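```bash
cat > h.py <<'E'
import numpy as np, cv2
from scipy.spatial.transform import Rotation as Rn
from scipy.optimize import least_squares
from station import arm, snapshot, camera_info
# lid-frame points (organiser coordinates with lid shut)
L=dict(pad=(-.078,.085,.061),mark=(-.1,0,.061),bl=(.1,.13,.061),br=(.1,-.13,.061),fr=(-.1,-.13,.061),fl=(-.1,.13,.061),
 screw=(-.055,0,.061),hub=(-.055,0,.085),bar=(-.017,0,.091))
H=np.array([.1,0,.055])
def lidpt(p,q):            # q = x,y,yaw,theta -> world
    p=np.asarray(p,float)-H
    p=Rn.from_euler('y',q[3]).apply(p)+H      # +theta lifts the front edge
    return Rn.from_euler('z',q[2]).apply(p)+[q[0],q[1],0]
def cam(name):
    c=camera_info(name)
    if name=="wrist":
        T=np.eye(4);T[:3,:3]=Rn.from_quat(arm.read_eef_rot()).as_matrix();T[:3,3]=arm.read_tool_pos()
        M=np.linalg.inv(T@c["T_tool_cam"]);c["R"],c["t"]=M[:3,:3],M[:3,3]
    return c
def proj(c,X):
    X=c["R"]@X+c["t"];return np.array([c["fx"]*X[0]/X[2]+c["cx"],c["fy"]*X[1]/X[2]+c["cy"]])
def ray(c,u,z):            # pixel -> world point at height z
    d=c["R"].T@np.array([(u[0]-c["cx"])/c["fx"],(u[1]-c["cy"])/c["fy"],1]);o=-c["R"].T@c["t"]
    return o+d*(z-o[2])/d[2]
def fit(obs,q0,theta=None): # obs: list of (camera,name,pixel)
    f=lambda q:np.concatenate([proj(c,lidpt(L[n],q if theta is None else [*q[:3],theta]))-u for c,n,u in obs])
    r=least_squares(f,q0,x_scale=[.01,.01,.05,.05],loss="soft_l1");return r.x,f(r.x).reshape(-1,2)
def ori(yaw):              # tool down, tool y along organiser y, camera on the robot side
    c,s=np.cos(yaw),np.sin(yaw)
    return Rn.from_matrix(np.array([[0,0,-1],[-s,c,0],[c,s,0]]).T).as_quat()
E
python3 - <<'E'
from h import *
t,s=cam("top"),cam("scene")
obs=[(t,n,u) for n,u in dict(pad=(304,211),mark=(342,210),bl=(277,157),br=(378,140),fr=(397,203),fl=(287,221)).items()]
obs+=[(s,n,u) for n,u in dict(pad=(331,184),mark=(302,184),bl=(367,236),br=(275,253),fr=(259,190),fl=(342,179)).items()]
q,r=fit(obs,[.6,0,0,.3]);print(q);print(r.round(1))
for n in L: print(n,lidpt(L[n],q).round(3))
p=lidpt(L["screw"],q);e=ori(q[2])
for dx in(-.14,-.1,-.06): print(dx,arm.ik(p+[dx,0,.25],e))
print(arm.ik(lidpt(L["pad"],[*q[:3],0])+[0,0,.073],e))
print(arm.ik(lidpt(L["screw"],[*q[:3],0])+[0,0,.083],e))
E
```

```text
[ 0.59709457 -0.02903258  0.14042738  0.40373951]
[[-0.7 -0.7]
 [-0.3  2.4]
 [-0.2 -2.9]
 [ 0.1 -2.2]
 [ 1.4  0.1]
 [-2.2  0.7]
 [-0.2  0.4]
 [-1.6 -0.8]
 [ 2.  -3.4]
 [-0.8  0.3]
 [-3.9  0.6]
 [ 0.5 -2.7]]
pad [0.524 0.047 0.13 ]
mark [ 0.516 -0.04   0.139]
bl [0.68  0.114 0.061]
br [ 0.717 -0.143  0.061]
fr [ 0.535 -0.169  0.139]
fl [0.498 0.088 0.139]
screw [ 0.557 -0.035  0.121]
hub [ 0.567 -0.033  0.143]
bar [ 0.604 -0.028  0.134]
-0.14 [-0.30427877  0.18924911  0.40575625  1.93998019 -0.0867711   1.02907413
  1.85103096]
-0.1 [-0.25632295  0.25686627  0.36651363  1.8492919  -0.1048986   1.05419369
  1.86234826]
-0.06 [-0.21506588  0.3224046   0.33010293  1.75290897 -0.11637848  1.08539787
  1.86486699]
[-0.06224097  0.64910121 -0.10134598  1.99470733  0.12705116  0.50367306
  1.456734  ]
[ 0.07720593  0.66572669 -0.07674046  1.89503111  0.08598926  0.58396748
  1.65623748]
```

Run:
```python
from h import *
q=[.597,-.029,.14,.404]
arm.movep(lidpt(L["screw"],q)+[-.03,.03,.2],ori(q[2]))
arm.move_gripper(0.0)
c=cam("wrist");im=snapshot("wrist");cv2.imwrite("pics/w0.png",im)
print(arm.read_time(),arm.read_tool_pos(),arm.read_opening(),arm.read_ft_force())
for n in L: print(n,proj(c,lidpt(L[n],q)).round(0))
```

```text
3.45 [ 0.52725401 -0.00464561  0.32145444] -0.0014229904255321577 [ 0.08347466 -0.57694093  0.3763474 ]
pad [384. 198.]
mark [271. 175.]
bl [405. 324.]
br [166. 324.]
fr [ 92. 175.]
fl [449. 175.]
screw [275. 220.]
hub [272. 242.]
bar [275. 279.]
```

View pics/w0.png

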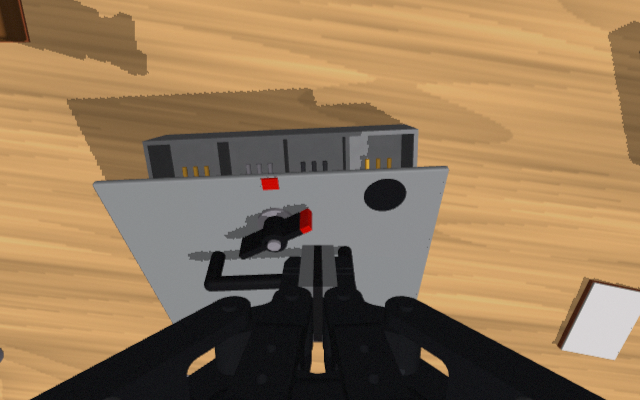

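```bash
cat > fit1.py <<'E'
from h import *
q0=[.597,-.029,.14,.404]
im=cv2.imread("pics/w0.png");c=cam("wrist")   # arm has not moved since
# refine blobs
g=cv2.cvtColor(im,cv2.COLOR_BGR2GRAY);hsv=cv2.cvtColor(im,cv2.COLOR_BGR2HSV)
def blob(m,u):
    n,l,s,ce=cv2.connectedComponentsWithStats(m.astype(np.uint8));k=l[u[1],u[0]];return ce[k],s[k]
print(blob(g<70,(385,195)))
red=(im[...,2]>120)&(im[...,1]<70)
print(blob(red,(270,184)),blob(red,(305,220)))
pad=blob(g<70,(385,195))[0]
obs=[(c,"pad",pad),(c,"fl",(448,167)),(c,"fr",(94,183))]
box={"bfl":(417,129),"bfr":(143,141)}
def f(q):
    r=[proj(a,lidpt(L[n],q))-u for a,n,u in obs]
    r+=[proj(c,lidpt((-.1,sy,.055),[*q[:3],0]))-u for sy,u in((.13,box["bfl"]),(-.13,box["bfr"]))]
    return np.concatenate(r)
r=least_squares(f,q0,x_scale=[.01,.01,.05,.05]);q=r.x;print(q,f(q).reshape(-1,2).round(1).tolist())
for n in("hub","mark","screw"):print(n,proj(c,lidpt(L[n],q)).round(1))
t,s=cam("top"),cam("scene")
for n in("pad","mark","bl","br","fl","fr"):print(n,proj(t,lidpt(L[n],q)).round(0),proj(s,lidpt(L[n],q)).round(0))
for n in L: print(n,lidpt(L[n],q).round(4),lidpt(L[n],[*q[:3],0]).round(4))
E
python3 fit1.py
```

```text
(array([384.56777251, 194.36492891]), array([ 364,  179,   42,   32, 1055], dtype=int32))
(array([269.64736842, 183.29473684]), array([261, 178,  18,  12, 190], dtype=int32)) (array([319.54557508, 199.50126136]), array([     0,      0,    640,    400, 255677], dtype=int32))
[ 0.59676879 -0.02589484  0.18514626  0.40244563] [[-0.3, -0.9], [0.8, 0.2], [-0.9, -0.3], [1.2, 0.7], [-0.7, 1.1]]
hub [274.7 241.7]
mark [269.9 175. ]
screw [276.9 220. ]
pad [303. 212.] [330. 184.]
mark [342. 212.] [300. 183.]
bl [274. 157.] [371. 231.]
br [375. 136.] [278. 254.]
fl [285. 224.] [342. 176.]
fr [398. 201.] [255. 192.]
pad [0.5207 0.0463 0.1302] [0.5045 0.0433 0.061 ]
mark [ 0.5165 -0.0409  0.1389] [ 0.4985 -0.0443  0.061 ]
bl [0.6734 0.1207 0.0605] [0.6711 0.1203 0.061 ]
br [ 0.7213 -0.1348  0.0605] [ 0.719  -0.1353  0.061 ]
fr [ 0.5404 -0.1687  0.1389] [ 0.5224 -0.1721  0.061 ]
fl [0.4926 0.0868 0.1389] [0.4745 0.0835 0.061 ]
screw [ 0.5572 -0.0333  0.1212] [ 0.5427 -0.036   0.061 ]
hub [ 0.5664 -0.0316  0.1433] [ 0.5427 -0.036   0.085 ]
bar [ 0.6031 -0.0247  0.1339] [ 0.5801 -0.029   0.091 ]
```

```bash
cat >> h.py <<'E'
Q=[.5968,-.0259,.1851,0.]; E0=ori(Q[2])
E
python3 - <<'E'
from h import *
F=lambda:arm.read_ft_force()
P=lambda th:lidpt(L["pad"],[*Q[:3],th])+[0,0,.073]
b=F();p=P(.402)+[0,0,.03];arm.movep(p,E0);b=F();print("t",arm.read_time(),b)
for th in np.linspace(.402,0,8):
    arm.line_to(P(th)+[0,0,.011*np.tan(th)],velocity=.06);print(round(th,2),(F()-b).round(1),arm.read_tool_pos().round(4))
z=P(0)
for k in range(8):
    if (F()-b)[2]>10: break
    z=z-[0,0,.001];arm.line_to(z,velocity=.03);print((F()-b).round(1),arm.read_tool_pos()[2].round(4))
arm.pause(.2);print((F()-b).round(1))
arm.line_to(arm.read_tool_pos()+[0,0,.05],velocity=.15)
arm.line_to(lidpt(L["screw"],Q)+Rn.from_euler('z',Q[2]).apply([-.05,.09,.19]),velocity=.25)
c=cam("wrist");im=snapshot("wrist");cv2.imwrite("pics/w1.png",im);np.save("w1.npy",np.array([c["R"].tolist()+[c["t"].tolist()]]))
print(arm.read_time(),F())
for n in L: print(n,proj(c,lidpt(L[n],Q)).round(0))
E
```

```text
t 3.9417 [-0.49163477 -0.34059583  1.63477096]
0.4 [ 0.4  0.6 -2. ] [0.5207 0.0462 0.2077]
0.34 [ 0.9 -0.1 -1.4] [0.5164 0.0456 0.1975]
0.29 [ 1.4 -0.4 -2.3] [0.5129 0.0449 0.187 ]
0.23 [ 1.4  0.2 -0.8] [0.51   0.0444 0.1765]
0.17 [-0.3  0.2 -1.5] [0.5077 0.0439 0.1658]
0.11 [ 0.1  0.4 -1.6] [0.5059 0.0436 0.1551]
0.06 [ 0.6  0.1 -1.7] [0.5047 0.0434 0.1443]
0.0 [ 1.1  1.2 -0.2] [0.5047 0.0433 0.1337]
[-0.4  0.9  5.5] 0.1336
[-2.9  0.8 12.5] 0.1335
[-1.9  0.2 11.8]
8.5333 [-0.26487324 -0.26385176  0.01390172]
pad [310. 227.]
mark [199. 200.]
bl [360. 407.]
br [ 79. 407.]
fr [ 29. 200.]
fl [369. 200.]
screw [204. 254.]
hub [195. 268.]
bar [197. 318.]
```

View pics/w1.png

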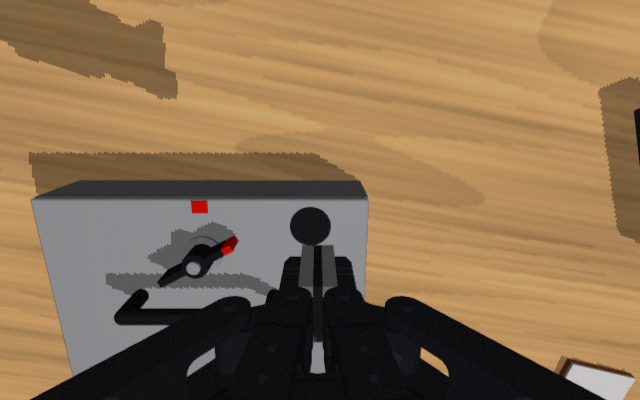

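```bash
cat >> h.py <<'E'
S=lidpt(L["screw"],Q)
def W(psi,rho,tip):        # TCP for fingertip centre at angle psi (0 right, 90 front, 180 left) round the screw, tip height over the lid
    a=np.radians(psi);return S+Rn.from_euler('z',Q[2]).apply([-rho*np.sin(a),-rho*np.cos(a),tip+.073])
def stroke(a0,a1,rho0=.03,rho=.028,tip=.008,step=10,fmax=12,up=.045):
    arm.line_to(W(a0,rho0,up),velocity=.2);b=arm.read_ft_force()
    arm.line_to(W(a0,rho0,tip),velocity=.08);print("down",(arm.read_ft_force()-b).round(1))
    out=[]
    for a in np.arange(a0+step,a1+.1,step):
        arm.line_to(W(a,rho,tip),velocity=.05);f=(arm.read_ft_force()-b);out.append((int(a),f.round(0).astype(int).tolist()))
        if np.linalg.norm(f)>fmax: print("STOP");break
    print(out,arm.read_time());return a
E
python3 - <<'E'
from h import *
c=np.load("w1.npy")[0];c=dict(camera_info("wrist"),R=c[:3],t=c[3])
def ang(px,z):
    d=Rn.from_euler('z',-Q[2]).apply(ray(c,px,z)-S);return np.degrees(np.arctan2(-d[0],-d[1]))%360,d
print(ang((231,244),.083),ang((195,268),.085))
a=stroke(90,200)
arm.line_to(W(a-15,.032,.008),velocity=.08);arm.line_to(W(a-15,.032,.045),velocity=.15)
arm.line_to(W(110,.075,.1),velocity=.25)
im=snapshot("wrist");cv2.imwrite("pics/w2.png",im);print(arm.read_time())
E
```

```text
(np.float64(146.4008856263319), array([-0.01835812,  0.02763211,  0.022     ])) (np.float64(171.61014347328555), array([-5.22156801e-05,  3.54037591e-04,  2.40000000e-02]))
down [ 0.1 -0.5 -0.3]
[(100, [0, -1, -1]), (110, [-1, -1, 1]), (120, [-1, -1, 1]), (130, [-2, -1, 1]), (140, [-2, -2, 0]), (150, [-1, -2, 0]), (160, [-3, -1, 0]), (170, [-3, -1, 0]), (180, [-3, -1, 0]), (190, [-3, 0, -1]), (200, [-3, 0, 0])] 12.6417
13.8667
```

View pics/w2.png

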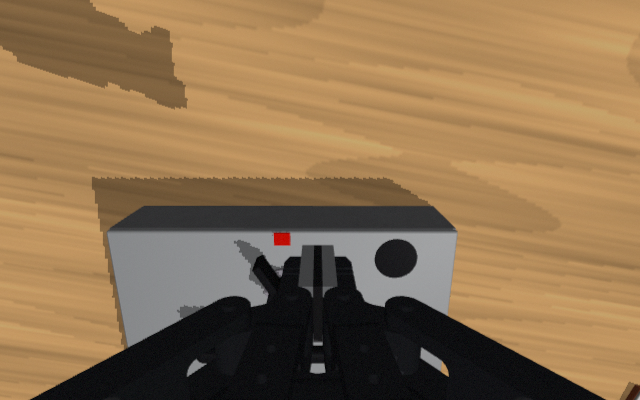

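Run:
```python
from h import *
a=stroke(5,200)
arm.line_to(W(a-15,.032,.008),velocity=.08);arm.line_to(W(a-15,.032,.045),velocity=.15)
if a>195:
    stroke(5,45)
    b=arm.read_ft_force();o=[]
    for a in np.arange(47,80,2.):
        arm.line_to(W(a,.028,.008),velocity=.03);f=arm.read_ft_force();o.append((int(a),f.round(1).tolist()))
        if np.hypot(*f[:2])>9: break
    print(o)
    arm.pause(.2);print(arm.read_ft_force())
    arm.line_to(W(a-25,.032,.008),velocity=.08);arm.line_to(W(a-25,.032,.045),velocity=.15)
arm.line_to(W(90,.12,.12),velocity=.25)
c=cam("wrist");im=snapshot("wrist");cv2.imwrite("pics/w3.png",im);print(arm.read_time(),arm.read_ft_force())
for n in L: print(n,proj(c,lidpt(L[n],Q)).round(0))
```

```text
down [ 1.  -1.4 -0.4]
[(15, [1, -1, 1]), (25, [2, -2, 1]), (35, [2, -3, 2]), (45, [1, -2, 1]), (55, [2, -2, 1]), (65, [1, -2, 1]), (75, [1, -3, 1]), (85, [1, -2, 0]), (95, [0, -2, 0]), (105, [0, -2, 1]), (115, [0, -1, 0]), (125, [0, -2, 1]), (135, [-1, -2, 1]), (145, [0, -1, 1]), (155, [-1, -3, 1]), (165, [-2, -2, 1]), (175, [-2, 0, 0]), (185, [-3, -2, 1]), (195, [-1, -1, 0])] 19.9083
21.35 [ 0.55886874 -0.69337636 -0.10523433]
pad [417. 301.]
mark [316. 278.]
bl [447. 458.]
br [185. 458.]
fr [159. 278.]
fl [473. 278.]
screw [316. 324.]
hub [316. 343.]
bar [316. 387.]
```

View pics/w3.png

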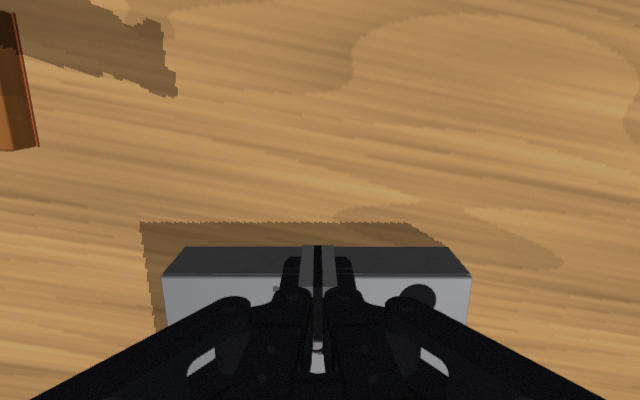

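Run:
```python
from h import *
arm.line_to(W(20,.06,.06),velocity=.25)
b=arm.read_ft_force()
a=stroke(0,45,rho0=.031);o=[]
if a>=40:
    for a in np.arange(47,80,2.):
        arm.line_to(W(a,.028,.008),velocity=.03);f=arm.read_ft_force()-b;o.append((int(a),f.round(1).tolist()))
        if np.hypot(*f[:2])>9: break
    print(o)
    arm.pause(.2);print(arm.read_ft_force()-b)
arm.line_to(W(a-25,.032,.008),velocity=.08);arm.line_to(W(a-25,.032,.06),velocity=.15)
arm.line_to(lidpt(L["screw"],Q)+Rn.from_euler('z',Q[2]).apply([-.05,.09,.19]),velocity=.25)
c=cam("wrist");im=snapshot("wrist");cv2.imwrite("pics/w4.png",im);print(arm.read_time(),arm.read_ft_force())
red=((im[...,2]>110)&(im[...,1]<70)&(im[...,0]<70)).astype(np.uint8)
n,l,s,ce=cv2.connectedComponentsWithStats(red);print([(s[k].tolist(),ce[k].round(1)) for k in range(1,n) if s[k][4]>20])
```

```text
down [-0.5 -0.5  0. ]
[(10, [1, 0, 0]), (20, [2, 0, 1]), (30, [2, -1, 2]), (40, [1, -2, 2])] 23.9833
[(47, [1.0, -1.7, 0.9]), (49, [1.0, -1.7, -0.2]), (51, [2.2, -2.2, -0.1]), (53, [3.3, -2.2, -0.1]), (55, [4.5, -3.9, -0.9]), (57, [4.5, -3.7, -1.2]), (59, [5.2, -5.7, -2.3]), (61, [6.5, -6.5, -3.1])]
[ 5.65526997 -6.37449843 -3.22301723]
27.75 [-0.20947325  1.0467544   0.97593607]
[([193, 200, 17, 14, 202], array([200.5, 206.6])), ([188, 226, 9, 11, 85], array([192.2, 230.5]))]
```

View pics/w4.png

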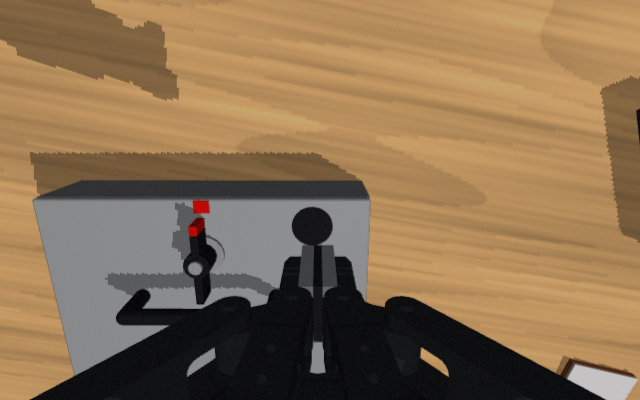

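Run:
```python
from h import *
c=cam("wrist");im=cv2.imread("pics/w4.png")
for a in (70,75,80,85,90,95):
    r=np.radians(a);print(a,[proj(c,lidpt((-.055-k*np.sin(r),-k*np.cos(r),z),Q)).round(1).tolist() for k,z in((.032,.085),(.024,.085),(-.032,.085),(.032,.065))])
x,y=150,190;cv2.imwrite("pics/w4c.png",cv2.resize(im[y:y+120,x:x+100],None,fx=6,fy=5,interpolation=cv2.INTER_NEAREST))
```

```text
70 [[177.9, 230.3], [182.9, 240.1], [215.7, 304.1], [187.7, 220.6]]
75 [[181.5, 229.2], [185.5, 239.3], [212.2, 305.1], [191.1, 219.6]]
80 [[185.2, 228.4], [188.3, 238.7], [208.7, 305.8], [194.6, 218.8]]
85 [[189.1, 227.9], [191.2, 238.3], [205.1, 306.2], [198.1, 218.4]]
90 [[193.0, 227.8], [194.1, 238.2], [201.5, 306.4], [201.8, 218.2]]
95 [[196.9, 227.9], [197.0, 238.3], [197.8, 306.2], [205.4, 218.4]]
```

View pics/w4c.png

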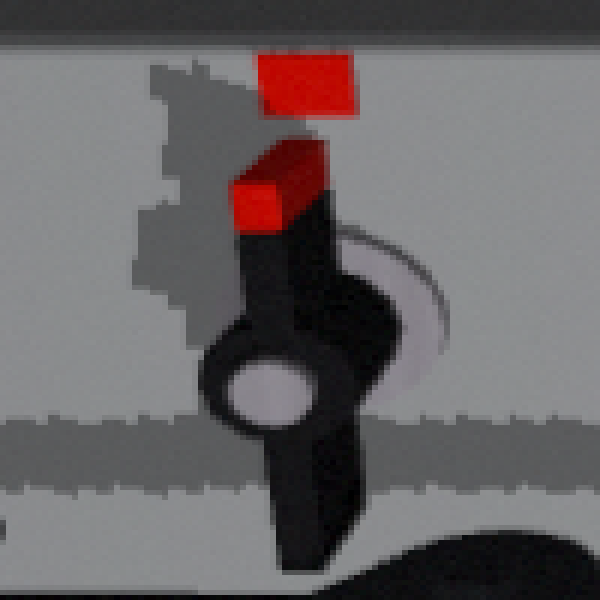

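Run:
```python
from h import *
from station import ticket
arm.line_to(arm.read_tool_pos()+[-.03,0,.06],velocity=.2)
a=cv2.imread("pics/top0.png");b=snapshot("top");cv2.imwrite("pics/top1.png",b)
d=cv2.absdiff(a,b).max(2)
for n,(x,y) in dict(stapler=(182,260),tile=(180,163),block=(463,265),wrench=(467,155)).items():
    w,h=(10,70) if n=="wrench" else (22,32);r=d[y-h:y+h,x-w:x+w];print(n,(r>40).sum())
arm.pause(.5);print(arm.read_time(),arm.read_ft_force(),np.abs(arm.read_dq()).max())
```

```text
stapler 0
tile 0
block 40
wrench 0
28.7833 [-0.16980481 -0.48654673  0.26528782] 0.0053257428185895005
```

View pics/top1.png

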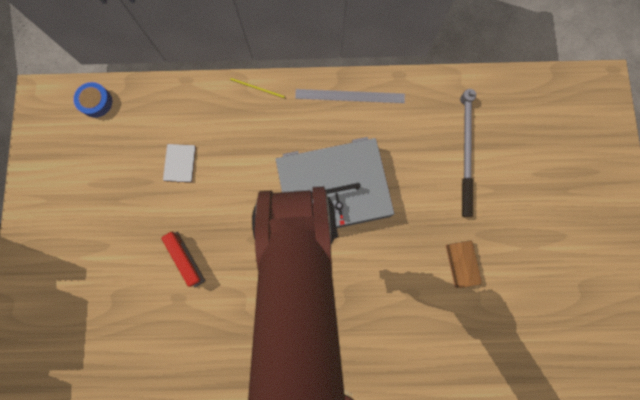

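```bash
python3 -c "
from station import ticket
print(ticket.finish_job())"
```

```text
the job is handed in; nothing more can be done
None
```

The lid is shut, the wing screw is at its clockwise stop, and the job was handed in at about 29 s of robot time.

- **Lid:** I pressed it down on the pad with the closed fingertips until the tip stopped moving at about 12 N, 60.5 mm above the bench. The wrist view afterwards matched the shut-lid geometry within about 3 pixels.
- **Screw:** I turned it with three strokes of the closed fingertips on its wings, without gripping anything. At the end the force rose to about 8.5 N, against the 2 to 3 N it takes to turn, so it had hit the stop.
- **Red wing:** The last close picture shows the red-tipped wing pointing at the red mark, within about 2°.
- **Rest of the bench:** The before/after top views show no change at the stapler, tile or wrench. The 40 changed pixels near the sanding block look like the arm's shadow; the block looks unmoved. The robot was touching nothing at the end.

**Two oddities:**
- My script skipped the third stroke on its first run because of an angle limit I had set slightly too high, so I ran it separately.
- In the last stroke the force started to rise about 15° earlier than I expected from the finger width. The final picture still agrees with a fully tight screw.

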